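Shim the film roll on the wrapping stand

TASK

The film roll on the wrapping stand has end play. Take the U-shaped spacers from their rack and hang them on the spindle between the roll's spring hub and the sliding collar, adding spacers until the stack is squeezed tight against the hub when the collar is pushed fully home. Finish while holding the collar fully home with the stack tight; do not let go, leave the spare spacers in the rack, and do not shift the other things on the counter.

Things in the scene. Friction and masses are not known exactly. Their poses are not given: they have to be found in the camera images.
- stand: fixed white steel stand, base 150 x 550 x 18 mm, with a level steel spindle 16 mm thick, axis 85 mm above the counter, open from above. Origin: on the counter below the spindle axis, where the front face of a fully home collar is. y runs along the spindle towards the roll, x level across it, z up. An upright (111 mm tall, 12 mm thick) at y = -111 mm carries the spindle's end.
- collar_lug (a point): grip point of the collar's upright lug, 46 mm above the spindle axis. Lug 14 mm across the spindle (x), 12 mm along it; its top is 16 mm above this point, the collar disc's top 22 mm below. The collar's front face is 22 mm ahead (+y). Fully home is a hard stop, with this point at y = -22 mm in the stand's frame; fully open at -77 mm. Starts within 12 mm of open.
- collar: sliding steel collar, a disc 48 mm across, 30 mm thick on the spindle, that presses the spacers with its front (+y) face; slides along the stand's y with about 1 N friction and stays where left. Origin: at counter level below its front face, axes as the stand's
- hub_face (a point): centre of the free face of the spring hub, a dark steel boss 44 mm across on the spindle axis, sticking out 55 mm from the roll's end towards the collar. It yields along +y by up to 16 mm: 2.5 N to start moving, then 0.5 N per mm. At rest it is 14 to 34 mm from a fully home collar's face, so two or three spacers are needed; with too few the stack stays loose and the hub does not push back
- roll: the fixed film roll (110 mm across, 300 mm long, on the spindle) with its hub; origin at counter level below the resting hub face, axes as the stand's
- rack: fixed grey plastic rack 80 x 170 mm, 42 mm high, with four slots 36 mm apart in a row along its y axis; a spacer stands upright in each, its feet 12 mm above the counter, 30 mm deep in the slot. Origin: centre of its underside.
- spacer0_tab (a point): grip point in spacer 0's tab, 24 mm above the bridge's top, 16 mm below the tab's top, 90 mm above the feet; axes as the spacer's. When hung on the spindle, the bridge rests on the spindle's top and this point is 46 mm above the spindle axis, 131 mm above the counter.
- spacer0: spacer 0, in the rack's slot 0 counted from its -y end; bare aluminium U-shaped plate, 12 mm thick (y), 60 mm wide (x), 106 mm tall (z), 55 to 115 g. Two legs 18 mm wide, 52 mm long with dark steel ends, 24 mm apart, open downwards, straddle the spindle; above them a bridge 14 mm high, and on it a tab 18 mm wide, 40 mm tall. Origin: midway between the feet.
- spacer1_tab (a point): grip point in spacer 1's tab, as for spacer 0
- spacer1: spacer 1, in the rack's slot 1 counted from its -y end; same shape as spacer 0
- spacer2_tab (a point): grip point in spacer 2's tab, as for spacer 0
- spacer2: spacer 2, in the rack's slot 2 counted from its -y end; same shape as spacer 0
- spacer3_tab (a point): grip point in spacer 3's tab, as for spacer 0
- spacer3: spacer 3, in the rack's slot 3 counted from its -y end; same shape as spacer 0
- tray: bystander: open cardboard food tray 85 x 150 x 35 mm; origin at its underside
- dish: bystander: white ceramic dish 80 mm across, 30 mm high; origin at its underside
- sauce: bystander: orange sauce bottle 60 mm across, 180 mm tall; origin at its underside
- cup: bystander: small white paper cup 64 mm across, 60 mm tall; origin at its underside
- jar1: bystander: seed jar with black lid, 68 mm across, 130 mm tall; origin at its underside
- paddle: bystander: white paddle lying on the counter; origin at its underside
- tub: bystander: white tub 60 mm across, 60 mm tall; origin at its underside

How it is judged:
By the outcome, as a careful person would: the job done as asked, in the order asked, and still so for the second after the job is handed in, while the arm keeps its last pose, push and grip.
It also fails if it takes over 72 s, if anything falls off the work surface, if the arm or the gripper's body presses on something with over 40 N, if the wrist force passes 120 N, or if a joint passes its speed limit or range.

ROBOT

A 6-joint arm with a two-finger parallel gripper is mounted at the origin on the work surface. World frame = base frame: x ahead of the robot, y to its left, z up, the work surface at z = 0. Lengths are in mm, angles in rad, forces in N, time in s.
With the tool pointing down it reaches from about 275 to 1000 mm from the base axis. Payload 8.4 kg.
Tool frame: the origin (TCP) lies between the finger pads; the fingertips stand 22 mm ahead of it and the grasp point (between the pads) lies 3 mm ahead of it; z points along the fingers, y is the line along which they close (so a half turn about z gives the same grasp; the last joint's range is limited). The gripper opens to 85 mm and grips with 20 to 120 N. Pads are 22 mm wide; open, the fingers measure 114 mm over their backs; the gripper's body (76 mm by 85 mm) begins 54 mm behind the grasp point. The pads swing forward as they close: fully open they stand 13 mm farther back than shut.
Start: joints at [-1.333, 0.353, 1.633, -0, 1.155, -0.002], TCP at [148.441, -607.119, 253.281] pointing down, gripper open.
Joint ranges: [-2.63, 2.63], [-0.92, 2.1], [0.06, 2.66], [-1.3, 4.44], [0, 2.69], [-3.02, 3.02]. Speed limits (rad/s): [2.22, 2.22, 2.79, 3.14, 3.14, 3.14].

INTERFACE

Orientations are given as [roll, pitch, yaw] about the fixed x, y, z axes, in that order (R = Rz(yaw) Ry(pitch) Rx(roll)).
In Python, from rig import r, grab_frame gives the robot as it stands.
- The arm moves only by the shell command python3 -m inch 'ROWS' [FORCE]. ROWS is JSON, a list of rows, each a list of 7 numbers: the turn, a rotation vector about the tool's x, y, z as a fraction of full scale, then the shift along the tool's x, y, z as a fraction of full scale, then the closure, from 0 (fully open) to 1 (shut). In form: [[rx, ry, rz, dx, dy, dz, fingers], ...]. A call has 1 to 8 rows; each row shifts and turns the commanded pose from where the row before left it, along the tool's axes as they then stand; what a row does not reach is not made up. Full scale, the value 1, is 2.5 cm for a shift and pi rad for a turn. A row lasts 1/12 s, in which the tool goes at most 41.7 mm and 7.16 degrees, less where a joint would pass 70% of its speed; a pose out of reach is approached as far as the arm can. A call with a number of a shift or a turn outside -1 to 1 is refused whole. A call with a gripper value outside its range is refused whole. The fingers move at their own pace and stop on an object; FORCE is the grip in N (left out, the last holds). Time passes only in rows, so rows that do not move let the fingers close. It gives the time, the measured TCP pose, the force, the opening and the grip force at its end, in the units of the state.
- r.sense(): the state, without advancing time (a new reading comes with each control period).
- grab_frame(name): name is "scene" or "top" or "wrist"; returns a dict with "pixels" (384x512x3 uint8, red, green, blue), "z_map" (384x512 float32, mm along the optical axis (not along the pixel's ray), 0 where there is no reading), "vertical_fov" (degrees; the focal length in pixels is half the picture's height over the tangent of half this angle, whatever the lens; pixels are square), "cx", "cy" (the principal point, pixels), "cam_to_world" (4x4, takes a point from camera to world coordinates). Camera axes: x right, y down, z forward; pixel columns grow to the right and rows downward; lengths in mm; the calibration is good to about 2 mm. A picture is of the moment at which its call begins.
- r.sign_off(): hands the job in; it is judged then, once.
The state is a dict: "clock": time; "qpos": joint angles; "qvel": joint speeds; "joint_efforts": joint torques, N m; "eef_pos": TCP position; "tcp_rot": TCP orientation; "contact_force": force on the tool from outside, world axes, zero at the start; "wrist_torque": the same for the moment, N m; "opening": opening from 0.0 (shut) to 1.0 (fully open); "grasp_force": force on a finger pad.
Only numpy, scipy, OpenCV 4.12 (cv2) and the standard library are available. Lean on these libraries where they do the work, as an engineer would, in place of code of your own. Each camera call takes 0.05 s, during which the arm holds its last target. There are 200 camera calls.

## Working session

There is one attempt and no reset: what is moved stays moved. The work goes in short steps, Python scripts to look and compute and a shell command to move; the robot and the scene stay as the last step left them, time stands still between calls to the robot, and variables do not carry over. Pictures are saved under pics/ and viewed, at most 10 in all, crops included, and the job is handed in when it is done.

```bash
ls; mkdir -p pics
cat > h.py <<'E'
import numpy as np, cv2
from rig import r, grab_frame
def snap(n,fn=None):
    f=grab_frame(n)
    if fn: cv2.imwrite('pics/'+fn,cv2.cvtColor(f['pixels'],cv2.COLOR_RGB2BGR))
    return f
def cloud(f):
    z=f['z_map'].astype(float);h,w=z.shape
    F=h/2/np.tan(np.radians(f['vertical_fov'])/2)
    v,u=np.mgrid[:h,:w]
    P=np.stack([(u-f['cx'])/F*z,(v-f['cy'])/F*z,z,np.ones_like(z)],-1)
    W=(P@np.array(f['cam_to_world']).T)[...,:3]; W[z==0]=np.nan
    return W
E
python3 - <<'E'
from h import *
s=r.sense();print({k:np.round(v,3) for k,v in s.items()})
a=snap('scene','s0.png');b=snap('top','t0.png')
np.savez('f0.npz',S=cloud(a),T=cloud(b),si=a['pixels'],ti=b['pixels'])
print(a['cam_to_world'],b['cam_to_world'],a['vertical_fov'],b['vertical_fov'])
E
```

```text
pics
{'clock': np.float64(0.0), 'qpos': array([-1.333,  0.354,  1.634, -0.   ,  1.155, -0.002]), 'qvel': array([ 0.002,  0.   ,  0.   , -0.001, -0.003,  0.   ]), 'joint_efforts': array([-3.0000e-03, -6.0525e+01, -3.4207e+01, -0.0000e+00,  9.0000e-03,
       -0.0000e+00]), 'eef_pos': array([ 148.339, -606.676,  252.552]), 'tcp_rot': array([-3.14,  0.  ,  0.24]), 'contact_force': array([-0.976,  0.085,  0.974]), 'wrist_torque': array([-0.011, -0.06 ,  0.01 ]), 'grasp_force': np.float64(0.0), 'opening': np.float64(1.0)}
[[ 5.40451436e-01  6.15181005e-01 -5.73990050e-01  1.19135311e+03]
 [ 8.41374671e-01 -3.95930099e-01  3.67869570e-01 -4.94734275e+02]
 [-9.53565872e-04 -6.81756326e-01 -7.31578706e-01  1.01230986e+03]
 [ 0.00000000e+00  0.00000000e+00  0.00000000e+00  1.00000000e+00]] [[ 8.30784615e-03 -9.89441183e-01  1.44696665e-01  3.58127658e+02]
 [-9.99827931e-01 -1.06193494e-02 -1.52097839e-02 -7.44690602e+00]
 [ 1.65857710e-02 -1.44545407e-01 -9.89359155e-01  1.11753024e+03]
 [ 0.00000000e+00  0.00000000e+00  0.00000000e+00  1.00000000e+00]] 43.12505330877339 54.046287036312904
```

View pics/s0.png

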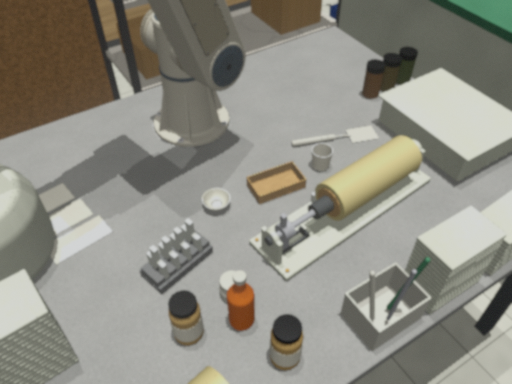

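View pics/t0.png

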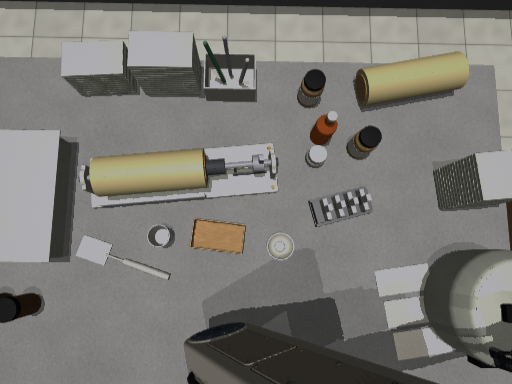

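The scene view shows the stand with collar at about (285,225), rack at (177,257). In the top view, the rack is at (340,206), with tabs at about (326..366, 210..195); the spindle runs from (275,162) to (208,168).

Run:
```python
from h import *
d=np.load('f0.npz')
for n in 'ST':
    W=d[n]; x,y,z=W[...,0],W[...,1],W[...,2]
    u,v=(d['si'],d['ti'])[n=='T'].shape[1::-1]
    m=np.zeros(z.shape,bool)
    if n=='T': m[185:228,305:375]=1
    else: m[215:290,138:215]=1
    # rack top
    k=m&(abs(z-42)<5); p=W[k][:,:2]
    print(n,'rack',cv2.minAreaRect(p.astype(np.float32)))
    k=m&(z>75)
    c,l,st,ce=cv2.connectedComponentsWithStats(k.astype(np.uint8))
    for i in range(1,c):
        if st[i,4]>=5:
            q=W[l==i]; print(' tab',st[i,4],np.round(np.median(q,0),1),np.round(q.min(0)),np.round(q.max(0)))
    m[:]=0
    if n=='T': m[140:215,200:285]=1
    else: m[180:280,245:345]=1
    k=m&(z>10)&(z<24); 
    m2=np.zeros_like(m)
    if n=='T': m2[140:215,75:285]=1
    else: m2[130:285,245:440]=1
    print('base',cv2.minAreaRect(W[m2&(z>11)&(z<25)][:,:2].astype(np.float32)))
    k=m2&(z>120)&(z<160); q=W[k]; 
    k=m&(z>70)&(z<160); q=W[k]; q=q[np.argsort(q[:,1])]
    # profile along y
    for a in range(-60,140,0+6) if 0 else np.arange(np.floor(q[0,1]),q[-1,1],6):
        s=q[(q[:,1]>=a)&(q[:,1]<a+6)]
        if len(s): print('  y%.0f n%d x %.0f..%.0f med %.0f zmax %.0f zmed %.0f'%(a,len(s),s[:,0].min(),s[:,0].max(),np.median(s[:,0]),s[:,2].max(),np.median(s[:,2])))
```

```text
S rack ((490.7781677246094, -290.13323974609375), (67.58772277832031, 168.60633850097656), 12.523355484008789)
 tab 171 [ 480.9 -239.7   92.3] [ 446. -251.   75.] [ 504. -226.  122.]
 tab 180 [ 490.6 -274.    90.5] [ 452. -287.   75.] [ 514. -260.  120.]
 tab 177 [ 499.8 -308.3   92. ] [ 463. -321.   75.] [ 525. -296.  120.]
 tab 184 [ 509.5 -342.8   91.2] [ 473. -355.   75.] [ 533. -330.  122.]
base ((512.1567993164062, 193.10411071777344), (477.2098693847656, 662.0643920898438), 29.9991397857666)
  y-102 n45 x 580..617 med 608 zmax 99 zmed 89
  y-96 n121 x 571..632 med 601 zmax 112 zmed 95
  y-90 n96 x 570..640 med 624 zmax 113 zmed 97
  y-84 n52 x 587..640 med 626 zmax 112 zmed 100
  y-78 n3 x 608..638 med 637 zmax 94 zmed 94
  y-72 n13 x 596..612 med 605 zmax 96 zmed 91
  y-66 n37 x 580..612 med 591 zmax 106 zmed 90
  y-60 n138 x 582..625 med 606 zmax 148 zmed 104
  y-54 n59 x 581..625 med 608 zmax 149 zmed 111
  y-48 n43 x 597..625 med 614 zmax 147 zmed 104
  y-42 n31 x 600..624 med 616 zmax 110 zmed 102
  y-36 n40 x 593..624 med 614 zmax 110 zmed 104
  y-30 n12 x 596..622 med 6
[... 2850 characters left out ...]
 y29 n14 x 586..601 med 593 zmax 94 zmed 92
  y35 n11 x 585..597 med 591 zmax 94 zmed 92
  y41 n12 x 583..597 med 589 zmax 94 zmed 91
  y47 n22 x 570..607 med 585 zmax 108 zmed 94
  y53 n43 x 569..611 med 585 zmax 109 zmed 105
  y59 n34 x 568..611 med 584 zmax 109 zmed 103
  y65 n31 x 568..606 med 585 zmax 109 zmed 103
  y71 n31 x 566..606 med 584 zmax 111 zmed 104
  y77 n33 x 567..607 med 584 zmax 110 zmed 104
  y83 n41 x 566..607 med 582 zmax 109 zmed 103
  y89 n34 x 565..607 med 582 zmax 111 zmed 103
  y95 n60 x 532..603 med 568 zmax 120 zmed 104
  y101 n98 x 531..625 med 571 zmax 142 zmed 124
  y107 n101 x 530..639 med 580 zmax 143 zmed 131
  y113 n21 x 529..635 med 605 zmax 137 zmed 118
```

```bash
cat > go.py <<'E'
import sys
from h import *
from scipy.spatial.transform import Rotation as Ro
def main(x,y,z,yaw):
    s=r.sense(); R=Ro.from_euler('xyz',s['tcp_rot'])
    T=Ro.from_euler('xyz',[np.pi,0,yaw])
    rv=(R.inv()*T).as_rotvec()/np.pi
    d=np.array([x,y,z])-s['eef_pos']
    print('t%.2f'%s['clock'],'pos',np.round(s['eef_pos'],1),'rot',np.round(s['tcp_rot'],4),'F',np.round(s['contact_force'],1),'turn',np.round(rv,4),'shift cur',np.round(R.inv().apply(d)/25,3),'shift after turn',np.round(T.inv().apply(d)/25,3))
main(*map(float,sys.argv[1:5]))
E
python3 -m inch '[[0,0,-0.039,0,0,0,0],[0,0,-0.039,0,0,0,0],[0,0,-0.039,0,0,0,0],[0,0,-0.039,0,0,0,0],[0,0,-0.039,0,0,0,0],[0,0,-0.039,0,0,0,0],[0,0,-0.039,0,0,0,0],[0,0,-0.039,0,0,0,0]]'
python3 -m inch '[[0,0,-0.039,0,0,0,0],[0,0,-0.039,0,0,0,0],[0,0,-0.039,0,0,0,0],[0,0,-0.039,0,0,0,0],[0,0,-0.039,0,0,0,0],[0,0,0,0.2,0.4,0,0],[0,0,0,0.4,0.77,0,0],[0,0,0,0.4,0.77,0,0]]'
python3 go.py 490 -290 253 1.836
```

```text
clock: 0.77
eef_pos: [148.4, -606.9, 252.8]
tcp_rot: [-3.141, -0.001, 1.226]
contact_force: [0.5, 0.2, -0.6]
opening: 0.997
grasp_force: 0.0
clock: 1.43
eef_pos: [189.2, -569.5, 252.8]
tcp_rot: [3.141, -0.001, 1.826]
contact_force: [0.2, 0.8, 0.2]
opening: 0.998
grasp_force: 0.0
t1.43 pos [ 189.2 -569.5  252.8] rot [ 3.1414e+00 -9.0000e-04  1.8262e+00] F [0.2 0.8 0.2] turn [ 0.0001 -0.0003 -0.0031] shift cur [7.7780e+00 1.4466e+01 1.0000e-03] shift after turn [ 7.6360e+00  1.4542e+01 -8.0000e-03]
```

```bash
python3 -m inch '[[0,0,-0.003,0.45,0.85,0,0],[0,0,0,0.45,0.85,0,0],[0,0,0,0.45,0.85,0,0],[0,0,0,0.45,0.85,0,0],[0,0,0,0.45,0.85,0,0],[0,0,0,0.45,0.85,0,0],[0,0,0,0.45,0.85,0,0],[0,0,0,0.45,0.85,0,0]]' >/dev/null
python3 -m inch '[[0,0,0,0.45,0.85,0,0],[0,0,0,0.45,0.85,0,0],[0,0,0,0.45,0.85,0,0],[0,0,0,0.45,0.85,0,0],[0,0,0,0.45,0.85,0,0],[0,0,0,0.45,0.85,0,0],[0,0,0,0.45,0.85,0,0],[0,0,0,0,0,0,0]]' >/dev/null
python3 go.py 490 -290 253 1.836
python3 - <<'E'
from h import *
a=snap('wrist','w0.png');W=cloud(a);print(np.round(a['cam_to_world'],3).tolist())
z=W[...,2]
c,l,st,ce=cv2.connectedComponentsWithStats(((z>108)&(z<128)).astype(np.uint8))
for i in range(1,c):
    if st[i,4]>30:
        q=W[l==i]; print(st[i],np.round(q.mean(0),1),cv2.minAreaRect(q[:,:2].astype(np.float32)))
E
```

```text
t2.77 pos [ 453.2 -319.5  253.1] rot [ 3.1404e+00 -1.0000e-03  1.8395e+00] F [-0.6  0.1 -0.2] turn [ 0.0004 -0.0003  0.0011] shift cur [0.745 1.731 0.008] shift after turn [0.751 1.728 0.005]
[[0.964, 0.257, 0.072, 435.587], [0.267, -0.928, -0.258, -254.593], [0.0, 0.268, -0.963, 373.426], [0.0, 0.0, 0.0, 1.0]]
[290  97  23  15 340] [ 472.5 -238.   117.4] ((472.91497802734375, -237.9060821533203), (18.08070945739746, 11.216893196105957), 15.499942779541016)
[288 140  23  15 330] [ 481.8 -272.5  116.9] ((482.3992919921875, -272.60809326171875), (18.390396118164062, 11.642538070678711), 15.438555717468262)
[508 168   4  19  36] [ 679.5 -247.2  108.9] ((679.4777221679688, -247.57394409179688), (2.8164403438568115, 17.559371948242188), 29.464143753051758)
[287 179  21  16 321] [ 491.2 -306.9  116.7] ((491.65570068359375, -307.4820556640625), (17.98316764831543, 12.401461601257324), 16.039365768432617)
[285 216  21  16 317] [ 500.7 -341.3  116.4] ((501.3140869140625, -342.0418701171875), (18.287466049194336, 12.725525856018066), 15.010313987731934)
[421 244  61  54 839] [ 646.8 -341.   118.8] ((653.2259521484375, -343.6248779296875), (58.950286865234375, 27.083635330200195), 65.6247787475586)
[ 64 355  36  29 573] [ 328.3 -564.8  117.8] ((331.1282043457031, -567.9882202148438), (4.9354963302612305, 50.5631103515625), 41.059757232666016)
```

View pics/w0.png

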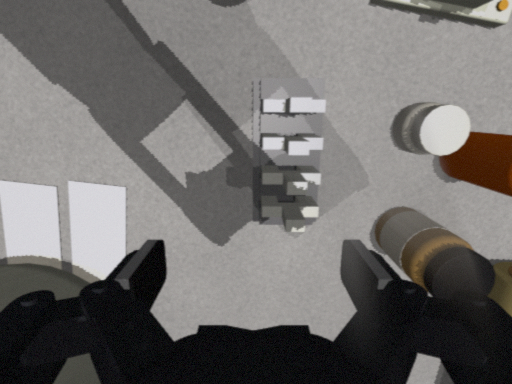

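The wrist view shows the four tabs at about (296..308, 100..225), jars to the right. They are clear of the fingers.

```bash
python3 go.py 472.7 -238 150 1.837
```

```text
t2.82 pos [ 452.  -320.6  253. ] rot [ 3.1415e+00 -6.0000e-04  1.8407e+00] F [-0.4  0.1  0.9] turn [ 0.     -0.0002  0.0012] shift cur [2.962 1.68  4.124] shift after turn [2.97  1.669 4.122]
```

```bash
python3 -m inch '[[0,0,0.001,0.6,0.33,0.8,0],[0,0,0,0.6,0.33,0.8,0],[0,0,0,0.6,0.33,0.8,0],[0,0,0,0.6,0.33,0.8,0],[0,0,0,0.57,0.36,0.8,0],[0,0,0,0,0,0,0],[0,0,0,0,0,0,0]]' >/dev/null
for i in 1 2; do python3 go.py 472.7 -238 106 1.837; done
python3 - <<'E'
from h import *
W=cloud(snap('wrist'));z=W[...,2]
c,l,st,ce=cv2.connectedComponentsWithStats(((z>108)&(z<128)).astype(np.uint8))
for i in range(1,c):
    if st[i,4]>30:
        q=W[l==i]; print(st[i],np.round(q.mean(0),1),cv2.minAreaRect(q[:,:2].astype(np.float32)))
E
```

```text
t3.40 pos [ 470.7 -239.4  152.6] rot [-3.1396e+00 -1.4000e-03  1.8380e+00] F [ 0.5 -0.2  1. ] turn [-0.0006 -0.0005  0.0003] shift cur [0.031 0.096 1.864] shift after turn [0.034 0.092 1.864]
t3.40 pos [ 470.7 -239.4  152.6] rot [-3.1396e+00 -1.4000e-03  1.8380e+00] F [ 0.5 -0.2  1. ] turn [-0.0006 -0.0005  0.0003] shift cur [0.031 0.096 1.864] shift after turn [0.034 0.092 1.864]
[242 217  32  26 802] [ 472.7 -236.7  116.6] ((473.0975036621094, -237.9883575439453), (18.0350341796875, 12.89478588104248), 15.181498527526855)
[242 270  31  28 766] [ 482.  -271.   116.2] ((482.5387878417969, -272.80181884765625), (18.047832489013672, 13.868417739868164), 14.786003112792969)
[243 319  28  11 250] [ 490.1 -301.9  112.3] ((490.40167236328125, -301.80047607421875), (17.733919143676758, 2.315217971801758), 14.651570320129395)
```

```bash
python3 -m inch '[[0,0,0,0.04,0.09,0.62,0],[0,0,0,0,0,0.62,0],[0,0,0,0,0,0.62,0],[0,0,0,0,0,0,1],[0,0,0,0,0,0,1],[0,0,0,0,0,0,1],[0,0,0,0,0,0,1],[0,0,0,0,0,0,1]]' 50
python3 -m inch '[[0,0,0,0,0,0,1],[0,0,0,0,0,0,1],[0,0,0,0,0,0,1]]' 50
python3 go.py 472.7 -238 106 1.837
```

```text
clock: 4.12
eef_pos: [474.1, -238.8, 107.9]
tcp_rot: [3.14, 0.001, 1.838]
contact_force: [0.4, -0.9, 0.7]
opening: 0.304
grasp_force: 0.0
clock: 4.37
eef_pos: [474.0, -238.6, 107.6]
tcp_rot: [3.141, 0.001, 1.839]
contact_force: [-1.2, -1.2, 7.6]
opening: 0.205
grasp_force: 52.8
t4.37 pos [ 474.  -238.6  107.6] rot [3.1408e+00 1.0000e-03 1.8391e+00] F [-1.2 -1.2  7.6] turn [0.0002 0.0003 0.0007] shift cur [ 0.038 -0.043  0.064] shift after turn [ 0.038 -0.043  0.064]
```

```bash
python3 -m inch '[[0,0,0,0,0,-0.4,1],[0,0,0,0,0,-0.8,1],[0,0,0,0,0,-0.8,1],[0,0,0,0,0,-1,1],[0,0,0,0,0,-1,1],[0,0,0,0,0,-1,1],[0,0,0,0,0,-0.85,1],[0,0,0.0265,0,0,0,1]]'
python3 -m inch '[[0,0,0.0265,0,0,0,1],[0,0,0,0.8,0.48,0,1],[0,0,0,0.8,0.48,0,1],[0,0,0,0.8,0.48,0,1],[0,0,0,0.8,0.48,0,1],[0,0,0,0.8,0.48,0,1],[0,0,0,0.8,0.48,0,1],[0,0,0,0.8,0.48,0,1]]' >/dev/null
python3 -m inch '[[0,0,0,0.8,0.48,0,1],[0,0,0,0.8,0.48,0,1],[0,0,0,0.8,0.48,0,1],[0,0,0,0.8,0.48,0,1],[0,0,0,0.8,0.48,0,1],[0,0,0,0,0,0,1],[0,0,0,0,0,0,1]]'
python3 go.py 594 15 254 1.672
python3 - <<'E'
from h import *
a=snap('wrist','w1.png');b=snap('top')
np.savez('f1.npz',W=cloud(a),T=cloud(b))
E
```

```text
clock: 5.03
eef_pos: [475.4, -239.2, 258.2]
tcp_rot: [3.136, 0.004, 1.757]
contact_force: [0.8, 0.1, 0.2]
opening: 0.199
grasp_force: 52.0
clock: 6.28
eef_pos: [592.5, 16.0, 253.3]
tcp_rot: [-3.141, 0.0, 1.674]
contact_force: [-0.3, -0.3, -0.7]
opening: 0.198
grasp_force: 51.9
t6.28 pos [592.5  16.  253.3] rot [-3.1413e+00  1.0000e-04  1.6745e+00] F [-0.3 -0.3 -0.7] turn [-0.0001  0.      0.0008] shift cur [-0.046  0.057 -0.028] shift after turn [-0.046  0.057 -0.028]
```

View pics/w1.png

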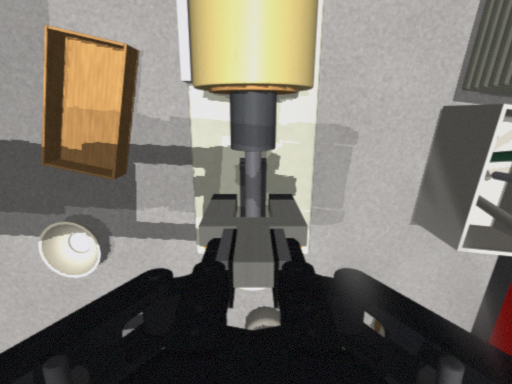

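The held spacer is centred at about (253,225), and the spindle at column ~255 and the hub face at row ~150.

Run:
```python
from h import *
d=np.load('f1.npz')
ya=np.array([-.1015,.9948]);xa=np.array([.9948,.1015])
W=d['W'];S=W[...,:2]@ya;X=W[...,:2]@xa;z=W[...,2]
rr=np.zeros(z.shape,bool);rr[80:220,215:300]=1
k=rr&(abs(z-90)<8)
print('spindle'); 
for a in range(-40,60,8):
    q=k&(S>=a)&(S<a+8)
    if q.sum()>5: print(a,q.sum(),np.round([X[q].min(),X[q].max(),z[q].max()],1))
k=rr&(z>98)&(z<112)
print('hub smin',np.sort(S[k])[:60:10],'X',np.percentile(X[k],[1,99]),'zmax',np.percentile(z[k],99))
rr[:]=0;rr[185:270,190:320]=1
k=rr&(z>180)&(z<232); q=W[k]; print('bridge',np.percentile(X[k],[1,50,99]),np.percentile(S[k],[1,99]),np.percentile(z[k],[1,99]),cv2.minAreaRect(q[:,:2].astype(np.float32)))
T=d['T']
for n,fn in(('T0','f0.npz'),):
    T=np.load(fn)['T'];S=T[...,:2]@ya;X=T[...,:2]@xa;z=T[...,2]
    m=np.zeros(z.shape,bool);m[140:215,200:285]=1
    k=m&(z>107)&(z<118)&(S<-110);print('upright top S',np.percentile(S[k],[2,50,98]),X[k].mean())
    k=m&(z>98)&(z<116)&(S>-100)&(S<-60);print('hub? S',np.percentile(S[k],[1,99]))
    k=m&(z>98)&(z<112)&(S>-30);print('hub S',np.percentile(S[k],[1,3,99]))
    k=m&(z>130)&(z<155)&(S>-140)&(S<-60);print('lug S X',np.percentile(S[k],[2,50,98]),X[k].mean(), z[k].max())
    k=m&(z>98)&(z<113)&(S<-60)&(S>-115);print('collar S',np.percentile(S[k],[2,50,98]),np.percentile(X[k],[2,98]))
t=r.sense()['eef_pos'][:2];print('tcp S,X',t@ya,t@xa)
```

```text
spindle
-40 126 [584.2 599.2  94.3]
-32 134 [584.2 599.1  93.9]
-24 131 [584.3 599.   93.8]
-16 79 [569.7 612.3  97.9]
-8 73 [569.8 612.2  97.9]
0 71 [570.  613.2  97.8]
8 73 [570.2 613.1  97.8]
16 73 [570.4 612.7  97.9]
24 82 [569.2 612.5  97.9]
32 82 [569.4 612.1  97.7]
40 57 [555.4 634.   98. ]
hub smin [-11.5319746  -10.97440868 -10.76003767 -10.64944272 -10.26753626
  -9.92672978] X [567.63663041 625.11322494] zmax 111.25745419366658
bridge [561.73593312 590.82012854 620.99964375] [-48.11544428 -36.84473038] [181.1339227  230.71665705] ((592.72412109375, 17.58950424194336), (60.228172302246094, 13.178816795349121), 6.579879283905029)
upright top S [-150.54774034 -143.91873982 -110.82762348] 590.5915079275746
hub? S [-99.76578112 -88.03417096]
hub S [-9.25089941 -7.95275301 57.40162518]
lug S X [-115.62841483 -109.84327589 -104.16913461] 591.0472574021434 151.93555934352605
collar S [-113.31857108  -98.20018791  -88.13044016] [573.37875524 612.07239219]
tcp S,X -45.51493041938224 590.3684197655044
```

```bash
python3 -m inch '[[0,0,0.0008,0.43,0.01,0,1],[0,0,0,0.43,0,0,1],[0,0,0,0,0,0.8,1],[0,0,0,0,0,0.8,1],[0,0,0,0,0,0.8,1],[0,0,0,0,0,0.8,1],[0,0,0,0,0,0.6,1],[0,0,0,0,0,0.45,1]]'
python3 -m inch '[[0,0,0,0,0,0.15,1],[0,0,0,0,0,0,1]]'
python3 go.py 590 27 136 1.672
```

```text
clock: 7.05
eef_pos: [589.6, 36.8, 145.4]
tcp_rot: [-3.14, -0.0, 1.669]
contact_force: [0.2, 0.6, -0.6]
opening: 0.197
grasp_force: 51.9
clock: 7.22
eef_pos: [590.0, 36.7, 142.4]
tcp_rot: [-3.14, -0.0, 1.67]
contact_force: [0.8, -0.6, -0.9]
opening: 0.206
grasp_force: 51.9
t7.22 pos [590.   36.7 142.4] rot [-3.1401e+00 -2.0000e-04  1.6697e+00] F [ 0.8 -0.6 -0.9] turn [-0.0005 -0.0001 -0.0007] shift cur [-0.384 -0.039  0.255] shift after turn [-0.384 -0.041  0.255]
```

```bash
for i in 1 2; do python3 -m inch '[[0,0,0,0,0,0.08,1],[0,0,0,0,0,0.05,1],[0,0,0,0,0,0,1]]'|grep -E 'eef|contact'; done
```

```text
eef_pos: [591.0, 36.5, 140.4]
contact_force: [-0.9, -1.3, -0.4]
eef_pos: [590.6, 36.4, 136.6]
contact_force: [0.3, -0.2, -1.0]
```

```bash
for i in 1; do python3 -m inch '[[0,0,0,0,0,0.06,1],[0,0,0,0,0,0.0,1],[0,0,0,0,0,0,1]]'|grep -E 'eef|contact'; done;  python3 -m inch '[[0,0,0,0,0,0.06,1],[0,0,0,0,0,0.0,1],[0,0,0,0,0,0,1]]'|grep -E 'eef|contact'
```

```text
eef_pos: [590.8, 36.5, 136.3]
contact_force: [-3.7, 0.5, 11.3]
eef_pos: [590.9, 36.5, 136.1]
contact_force: [-8.4, -1.3, 23.5]
```

```bash
python3 -m inch '[[0,0,0,0,0,-0.07,1],[0,0,0,0,0,0,0],[0,0,0,0,0,0,0],[0,0,0,0,0,0,0],[0,0,0,0,0,0,0],[0,0,0,0,0,-0.3,0],[0,0,0,0,0,-0.8,0],[0,0,0,0,0,-0.9,0]]'
python3 -m inch '[[0,0,0,0,0,-0.9,0],[0,0,0,0,0,-0.4,0],[0,0,0,0,0,-0.4,0],[0,0,-0.0265,0,0,-0.4,0],[0,0,-0.026,0,0,0,0],[0,0,0,0,0,0,0]]'
python3 go.py 482.2 -272.7 235 1.837
python3 - <<'E'
from h import *
a=snap('wrist','w2.png')
E
```

```text
clock: 8.88
eef_pos: [589.7, 36.4, 184.9]
tcp_rot: [-3.139, -0.0, 1.67]
contact_force: [1.1, 0.5, -0.2]
opening: 1.002
grasp_force: 0.0
clock: 9.38
eef_pos: [590.5, 36.5, 237.9]
tcp_rot: [3.141, 0.0, 1.838]
contact_force: [-0.6, 0.3, -0.1]
opening: 1.0
grasp_force: 0.0
t9.38 pos [590.5  36.5 237.9] rot [3.1414 0.     1.8384] F [-0.6  0.3 -0.1] turn [0.     0.     0.0004] shift cur [-10.78   -7.448   0.116] shift after turn [-10.791  -7.433   0.117]
```

View pics/w2.png

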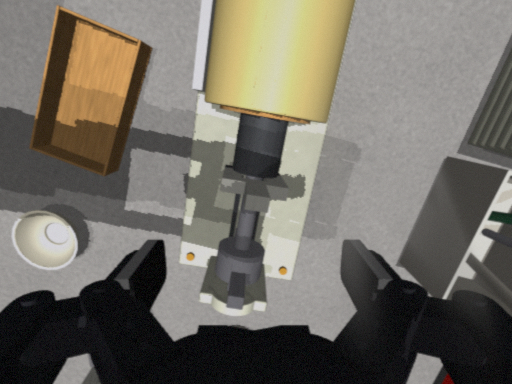

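The spacer hangs upright on the spindle at about (260,183), just in front of the hub. The collar is at (238,260).

```bash
python3 -m inch '[[0,0,0,-0.77,-0.53,0,0],[0,0,0,-0.77,-0.53,0,0],[0,0,0,-0.77,-0.53,0,0],[0,0,0,-0.77,-0.53,0,0],[0,0,0,-0.77,-0.53,0,0],[0,0,0,-0.77,-0.53,0,0],[0,0,0,-0.77,-0.53,0,0],[0,0,0,-0.77,-0.53,0,0]]'>/dev/null
python3 -m inch '[[0,0,0,-0.77,-0.53,0,0],[0,0,0,-0.77,-0.53,0,0],[0,0,0,-0.77,-0.53,0.6,0],[0,0,0,-0.77,-0.53,0.8,0],[0,0,0,-0.77,-0.53,0.8,0],[0,0,0,-0.77,-0.53,0.8,0],[0,0,0,0,0,0.4,0],[0,0,0,0,0,0,0]]'
python3 go.py 482.2 -272.7 107 1.837
python3 - <<'E'
from h import *
W=cloud(snap('wrist'));z=W[...,2]
c,l,st,ce=cv2.connectedComponentsWithStats(((z>108)&(z<128)).astype(np.uint8))
for i in range(1,c):
    if st[i,4]>30:
        q=W[l==i]; print(st[i],np.round(q.mean(0),1),cv2.minAreaRect(q[:,:2].astype(np.float32)))
E
```

```text
clock: 10.77
eef_pos: [479.6, -271.9, 149.8]
tcp_rot: [-3.138, -0.004, 1.83]
contact_force: [-0.3, 0.9, -0.1]
opening: 0.998
grasp_force: 0.0
t10.77 pos [ 479.6 -271.9  149.8] rot [-3.1377 -0.0039  1.8302] F [-0.3  0.9 -0.1] turn [-0.0012 -0.0013 -0.0022] shift cur [-0.065  0.098  1.71 ] shift after turn [-0.058  0.091  1.711]
[241 222  33  27 824] [ 482.2 -271.3  116.5] ((482.455078125, -272.8043518066406), (18.015066146850586, 12.941751480102539), 15.322463035583496)
[242 276  31  28 794] [ 491.5 -305.7  116.2] ((491.81121826171875, -307.4344787597656), (17.91498565673828, 13.494885444641113), 15.132959365844727)
[244 325  27   5  76] [ 498.7 -336.8  109.3] ((499.6943664550781, -336.4460144042969), (16.96732521057129, 1.5050970315933228), 16.36678123474121)
```

```bash
python3 -m inch '[[0,0,-0.001,-0.02,0.08,0.57,0],[0,0,0,0,0,0.57,0],[0,0,0,0,0,0.57,0],[0,0,0,0,0,0,1],[0,0,0,0,0,0,1],[0,0,0,0,0,0,1],[0,0,0,0,0,0,1],[0,0,0,0,0,0,1]]' 50 >/dev/null
python3 -m inch '[[0,0,0,0,0,0,1],[0,0,0,0,0,0,1],[0,0,0,0,0,0,1]]' 50
python3 go.py 482.2 -272.7 107 1.837
```

```text
clock: 11.73
eef_pos: [484.1, -272.3, 110.6]
tcp_rot: [3.141, 0.001, 1.838]
contact_force: [-0.6, -0.2, 5.5]
opening: 0.199
grasp_force: 52.9
t11.73 pos [ 484.1 -272.3  110.6] rot [3.1410e+00 6.0000e-04 1.8378e+00] F [-0.6 -0.2  5.5] turn [0.0002 0.0002 0.0003] shift cur [ 0.004 -0.08   0.144] shift after turn [ 0.004 -0.08   0.144]
```

```bash
python3 -m inch '[[0,0,0,0,0,-0.4,1],[0,0,0,0,0,-0.8,1],[0,0,0,0,0,-0.8,1],[0,0,0,0,0,-1,1],[0,0,0,0,0,-1,1],[0,0,0,0,0,-1,1],[0,0,0.0265,0,0,-0.75,1],[0,0,0.0265,0,0,0,1]]'>/dev/null
python3 -m inch '[[0,0,0,0.4,0.2,0,1],[0,0,0,0.8,0.36,0,1],[0,0,0,0.8,0.36,0,1],[0,0,0,0.8,0.36,0,1],[0,0,0,0.8,0.36,0,1],[0,0,0,0.8,0.36,0,1],[0,0,0,0.8,0.36,0,1],[0,0,0,0.8,0.36,0,1]]' 
python3 go.py 592.4 16.2 254 1.672
```

```text
clock: 13.07
eef_pos: [536.1, -114.1, 253.2]
tcp_rot: [-3.14, -0.001, 1.674]
contact_force: [1.2, -0.3, -0.9]
opening: 0.197
grasp_force: 52.2
t13.07 pos [ 536.1 -114.1  253.2] rot [-3.1400e+00 -8.0000e-04  1.6744e+00] F [ 1.2 -0.3 -0.9] turn [-0.0005 -0.0002  0.0008] shift cur [ 4.949  2.78  -0.033] shift after turn [ 4.956  2.768 -0.032]
```

```bash
python3 -m inch '[[0,0,0.0008,0.8,0.45,0,1],[0,0,0,0.8,0.45,0,1],[0,0,0,0.8,0.45,0,1],[0,0,0,0.8,0.45,0,1],[0,0,0,0.8,0.45,0,1],[0,0,0,0.6,0.35,0,1],[0,0,0,0,0,0,1],[0,0,0,0,0,0,1]]' >/dev/null
python3 go.py 592.4 16.2 254 1.672
python3 - <<'E'
from h import *
a=snap('wrist');W=cloud(a)
ya=np.array([-.1015,.9948]);xa=np.array([.9948,.1015])
S=W[...,:2]@ya;X=W[...,:2]@xa;z=W[...,2]
k=(z>180)&(z<232)&(abs(X-591)<45)&(abs(S+45)<25);print('held',np.percentile(X[k],[1,99]),np.percentile(S[k],[1,99]))
k=(z>110)&(z<155)&(abs(X-591)<14)&(abs(S+22)<22);print('hung tab',k.sum(),np.percentile(X[k],[1,99]),np.percentile(S[k],[1,99]),z[k].max())
E
```

```text
t13.73 pos [589.2   6.  253. ] rot [-3.1398e+00 -2.0000e-04  1.6728e+00] F [-0.  -0.8  0.3] turn [-0.0006 -0.      0.0002] shift cur [ 0.392  0.167 -0.039] shift after turn [ 0.392  0.167 -0.038]
held [557.462667   616.70580295] [-58.68333392 -47.3745711 ]
hung tab 500 [584.13164807 603.26897737] [-28.43230443 -16.73169798] 148.7087478315841
```

```bash
python3 -m inch '[[0,0,0,0.42,0.18,0,1],[0,0,0,0,0,0.6,1],[0,0,0,0,0,0.8,1],[0,0,0,0,0,0.8,1],[0,0,0,0,0,0.8,1],[0,0,0,0,0,0.7,1],[0,0,0,0,0,0.5,1],[0,0,0,0,0,0.1,1]]'
python3 -m inch '[[0,0,0,0,0,0.08,1],[0,0,0,0,0,0,1],[0,0,0,0,0,0,1]]'
python3 go.py 592.4 16.2 139 1.672
```

```text
clock: 14.45
eef_pos: [591.8, 15.5, 144.0]
tcp_rot: [-3.138, -0.0, 1.668]
contact_force: [-1.1, -0.0, -1.1]
opening: 0.202
grasp_force: 52.3
clock: 14.7
eef_pos: [594.0, 15.7, 145.3]
tcp_rot: [3.14, 0.0, 1.669]
contact_force: [0.1, -1.2, -0.8]
opening: 0.2
grasp_force: 52.3
t14.70 pos [594.   15.7 145.3] rot [3.1400e+00 1.0000e-04 1.6688e+00] F [ 0.1 -1.2 -0.8] turn [ 0.0005  0.     -0.001 ] shift cur [ 0.027 -0.061  0.251] shift after turn [ 0.027 -0.06   0.251]
```

```bash
python3 -m inch '[[0,0,0,0,0,0.1,1],[0,0,0,0,0,0.06,1],[0,0,0,0,0,0,1]]'|grep -E 'eef|contact'; python3 -m inch '[[0,0,0,0,0,0.06,1],[0,0,0,0,0,0,1]]'|grep -E 'eef|contact';python3 -m inch '[[0,0,0,0,0,0.05,1],[0,0,0,0,0,0,1]]'|grep -E 'eef|contact'
```

```text
eef_pos: [593.3, 15.7, 140.4]
contact_force: [-0.7, 0.4, -1.2]
eef_pos: [593.6, 15.8, 139.3]
contact_force: [-1.0, -0.2, 3.9]
eef_pos: [593.7, 15.8, 139.2]
contact_force: [-4.5, 0.5, 14.4]
```

```bash
python3 -m inch '[[0,0,0,0,0,-0.04,1],[0,0,0,0,0,0,0],[0,0,0,0,0,0,0],[0,0,0,0,0,0,0],[0,0,0,0,0,0,0],[0,0,0,0,0,-0.3,0],[0,0,0,-0.4,0,-0.8,0],[0,0,0,-0.8,0,-0.9,0]]'
python3 -m inch '[[0,0,0,-0.8,0,-0.9,0],[0,0,0,-0.8,0,-0.4,0],[0,0,0,-0.8,0,-0.4,0],[0,0,0,0,0,0,0],[0,0,0,0,0,0,0]]'
python3 go.py 602 -50 134 1.672
python3 - <<'E'
from h import *
a=snap('wrist','w3.png');W=cloud(a);np.save('w3.npy',W)
ya=np.array([-.1015,.9948]);xa=np.array([.9948,.1015])
S=W[...,:2]@ya;X=W[...,:2]@xa;z=W[...,2]
c=abs(X-591)<40
p=lambda n,k:print(n,k.sum(),np.round(np.percentile(S[k],[1,50,99]),1),np.round(np.percentile(X[k],[1,99]),1),np.round(np.percentile(z[k],[1,99]),1)) if k.sum() else print(n,0)
p('upright',c&(z>107)&(z<118)&(S<-130))
p('lug',c&(z>142)&(z<155)&(S<-80)&(S>-125)&(abs(X-591)<14))
p('collar',c&(z>100)&(z<114)&(S<-65)&(S>-125)&(abs(X-591)<8))
p('tab2',(abs(X-591)<14)&(z>140)&(z<155)&(S<-33)&(S>-60))
p('tab1',(abs(X-591)<14)&(z>140)&(z<155)&(S<-10)&(S>-33))
p('hub',(abs(X-591)<8)&(z>103)&(z<112)&(S>-14)&(S<30))
E
```

```text
clock: 15.95
eef_pos: [595.2, -13.0, 188.2]
tcp_rot: [-3.139, -0.001, 1.671]
contact_force: [0.9, -0.2, -0.0]
opening: 1.005
grasp_force: 0.0
clock: 16.37
eef_pos: [602.4, -74.6, 231.9]
tcp_rot: [3.14, 0.0, 1.667]
contact_force: [-0.1, 0.7, 0.1]
opening: 0.995
grasp_force: 0.0
t16.37 pos [602.4 -74.6 231.9] rot [3.1402e+00 2.0000e-04 1.6671e+00] F [-0.1  0.7  0.1] turn [ 0.0004  0.     -0.0015] shift cur [0.981 0.072 3.916] shift after turn [0.98  0.083 3.916]
upright 415 [-152.7 -146.4 -140.6] [578.  604.4] [107.1 111.6]
lug 336 [-117.1 -111.  -105.4] [584.3 598. ] [144.4 148. ]
collar 441 [-107.9  -97.9  -89.6] [583.1 599. ] [101.3 113.1]
tab2 563 [-50.8 -45.1 -39. ] [587.3 604.9] [140.4 148.2]
tab1 661 [-29.  -23.2 -16.8] [585.6 603.4] [141.8 148.1]
hub 591 [-7.4  2.4 11.1] [583.1 598.7] [103.9 108.1]
```

View pics/w3.png

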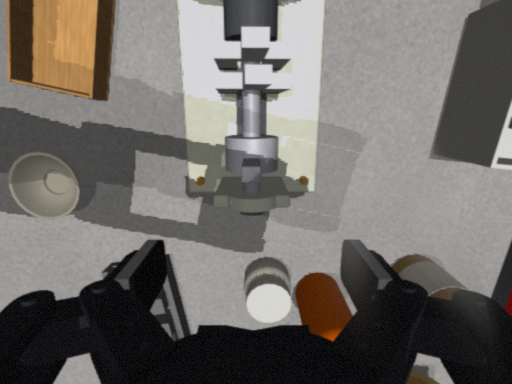

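Both spacers hang at about (255,62) and (257,80). The collar lug is at (252,170).

```bash
python3 -m inch '[[0,0,-0.0015,0.5,-0.02,0.5,0],[0,0,0,0.46,0,0.8,0],[0,0,0,0,0,0.8,0],[0,0,0,0,0,0.8,0],[0,0,0,0,0,0.6,0],[0,0,0,0,0,0.4,0],[0,0,0,0,0,0,0],[0,0,0,0,0,0,0]]' >/dev/null
python3 go.py 599.4 -50.6 134 1.672
```

```text
t17.08 pos [598.8 -49.4 133.1] rot [-3.1401e+00 -4.0000e-04  1.6742e+00] F [ 0.2 -0.2  0.9] turn [-0.0005 -0.0001  0.0007] shift cur [-0.051  0.018 -0.037] shift after turn [-0.051  0.018 -0.037]
```

```bash
python3 -m inch '[[0,0,0,0,0,0,1],[0,0,0,0,0,0,1],[0,0,0,0,0,0,1],[0,0,0,0,0,0,1],[0,0,0,0,0,0,1],[0,0,0,0,0,0,1],[0,0,0,0,0,0,1],[0,0,0,0,0,0,1]]' 60
python3 -m inch '[[0,0,0,0.2,0,0,1],[0,0,0,0.3,0,0,1],[0,0,0,0.3,0,0,1],[0,0,0,0.3,0,0,1],[0,0,0,0.2,0,0,1],[0,0,0,0.1,0,0,1],[0,0,0,0,0,0,1]]'
for i in 1 2 3; do python3 -m inch '[[0,0,0,0.08,0,0,1],[0,0,0,0.04,0,0,1],[0,0,0,0,0,0,1]]'|grep -E 'eef|contact'; done
```

```text
clock: 17.75
eef_pos: [598.7, -50.1, 134.0]
tcp_rot: [-3.141, -0.0, 1.673]
contact_force: [-3.1, -0.4, 5.8]
opening: 0.156
grasp_force: 58.7
clock: 18.33
eef_pos: [595.1, -14.7, 134.0]
tcp_rot: [-3.141, -0.0, 1.674]
contact_force: [-4.4, 0.4, 6.4]
opening: 0.151
grasp_force: 58.8
eef_pos: [594.9, -12.1, 134.0]
contact_force: [-3.4, -0.4, 6.0]
eef_pos: [594.6, -9.3, 134.0]
contact_force: [-3.5, -0.6, 5.6]
eef_pos: [594.3, -6.3, 134.0]
contact_force: [-2.5, 0.3, 5.8]
```

```bash
for i in 1 2 3 4; do python3 -m inch '[[0,0,0,0.06,0,0,1],[0,0,0,0.04,0,0,1],[0,0,0,0,0,0,1]]'|grep -E 'eef|contact'; done;python3 -m inch '[[0,0,0,0.04,0,0,1],[0,0,0,0.0,0,0,1],[0,0,0,0,0,0,1]]'|grep -E 'eef|contact'
```

```text
eef_pos: [594.0, -3.8, 134.0]
contact_force: [-3.5, -0.9, 5.3]
eef_pos: [593.8, -1.4, 134.0]
contact_force: [-3.3, -0.3, 5.1]
eef_pos: [593.5, 1.1, 134.0]
contact_force: [-2.6, -0.9, 5.3]
eef_pos: [593.3, 3.4, 134.0]
contact_force: [-2.5, -1.6, 5.9]
eef_pos: [593.3, 3.5, 134.0]
contact_force: [-2.9, -5.4, 5.2]
```

```bash
python3 -m inch '[[0,0,0,0.04,0,0,1],[0,0,0,0.0,0,0,1],[0,0,0,0,0,0,1]]'|grep -E 'eef|contact';python3 - <<'E'
from h import *
a=snap('scene','s4.png');im=cv2.imread('pics/s4.png')[170:270,240:350];cv2.imwrite('pics/s4c.png',cv2.resize(im,None,fx=5,fy=5))
E
```

```text
eef_pos: [593.3, 3.6, 134.0]
contact_force: [-3.2, -11.0, 4.3]
```

View pics/s4c.png

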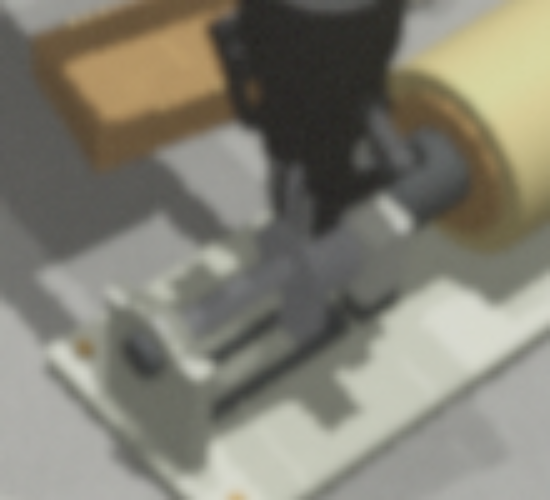

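The crop shows the collar home, with the two spacers in front of the hub at about (380,245). The force rises only at the hard stop and the hub does not push back, so a third spacer is needed.

```bash
python3 -m inch '[[0,0,0,-0.2,0,0,1],[0,0,0,-0.4,0,0,1],[0,0,0,-0.5,0,0,1],[0,0,0,-0.5,0,0,1],[0,0,0,-0.4,0,0,1],[0,0,0,-0.1,0,0,1],[0,0,0,0,0,0,1]]'
python3 -m inch '[[0,0,0,0,0,0,0],[0,0,0,0,0,0,0],[0,0,0,0,0,0,0],[0,0,0,0,0,0,0],[0,0,0,0,0,-0.4,0],[0,0,0,0,0,-0.9,0],[0,0,0,0,0,-0.9,0],[0,0,0,0,0,-0.9,0]]'
python3 -m inch '[[0,0,-0.0265,0,0,-0.7,0],[0,0,-0.026,0,0,0,0],[0,0,0,0,0,0,0]]' >/dev/null
python3 go.py 491.7 -307.3 150 1.837
python3 - <<'E'
from h import *
W=cloud(snap('wrist'))
ya=np.array([-.1015,.9948]);xa=np.array([.9948,.1015])
S=W[...,:2]@ya;X=W[...,:2]@xa;z=W[...,2]
p=lambda n,k:print(n,k.sum(),np.round(np.percentile(S[k],[1,50,99]),1),np.round(np.percentile(X[k],[1,99]),1),np.round(np.percentile(z[k],[1,99]),1)) if k.sum() else print(n,0)
p('lug',(z>142)&(z<155)&(S<-70)&(S>-125)&(abs(X-591)<14))
p('tabs',(abs(X-591)<14)&(z>140)&(z<155)&(S<5)&(S>-60))
p('hub',(abs(X-591)<8)&(z>103)&(z<112)&(S>-18)&(S<30))
E
```

```text
clock: 21.22
eef_pos: [598.4, -47.6, 134.0]
tcp_rot: [-3.141, 0.0, 1.673]
contact_force: [-3.1, -2.4, 5.1]
opening: 0.157
grasp_force: 58.9
clock: 21.88
eef_pos: [598.7, -46.4, 212.4]
tcp_rot: [-3.141, -0.0, 1.674]
contact_force: [0.6, -0.3, 0.5]
opening: 1.002
grasp_force: 0.0
t22.13 pos [599.7 -46.4 230.7] rot [3.1385e+00 1.1000e-03 1.8424e+00] F [-0.6 -0.2  0. ] turn [0.001  0.0004 0.0017] shift cur [-8.889 -6.971  3.218] shift after turn [-8.93  -6.913  3.23 ]
lug 322 [-114.5 -107.9 -102.6] [584.3 597.9] [142.3 148.2]
tabs 1084 [-35.5 -23.4 -11.8] [585.4 604.7] [141.3 148.2]
hub 1129 [-12.2  12.2  29.6] [583.1 598.8] [104.  108.1]
```

```bash
python3 -m inch '[[0,0,0.0017,-0.74,-0.58,0,0],[0,0,0,-0.74,-0.58,0,0],[0,0,0,-0.74,-0.58,0,0],[0,0,0,-0.74,-0.58,0,0],[0,0,0,-0.74,-0.58,0,0],[0,0,0,-0.74,-0.58,0,0],[0,0,0,-0.74,-0.58,0,0],[0,0,0,-0.74,-0.58,0,0]]'>/dev/null
python3 -m inch '[[0,0,0,-0.74,-0.58,0.6,0],[0,0,0,-0.74,-0.58,0.7,0],[0,0,0,-0.74,-0.58,0.7,0],[0,0,0,-0.74,-0.55,0.7,0],[0,0,0,0,0,0.4,0],[0,0,0,0,0,0,0],[0,0,0,0,0,0,0]]'>/dev/null
python3 go.py 491.7 -307.3 109 1.837
```

```text
t23.43 pos [ 488.8 -305.3  150.4] rot [-3.1403e+00 -1.8000e-03  1.8312e+00] F [0.3 0.6 1.3] turn [-0.0004 -0.0006 -0.0019] shift cur [-0.111  0.093  1.654] shift after turn [-0.108  0.09   1.654]
```

```bash
python3 -m inch '[[0,0,-0.0015,-0.08,0.08,0.57,0],[0,0,0,0,0,0.57,0],[0,0,0,0,0,0.57,0],[0,0,0,0,0,0,1],[0,0,0,0,0,0,1],[0,0,0,0,0,0,1],[0,0,0,0,0,0,1],[0,0,0,0,0,0,1]]' 50 >/dev/null
python3 -m inch '[[0,0,0,0,0,0,1],[0,0,0,0,0,0,1],[0,0,0,0,0,0,1]]' 50
python3 go.py 491.7 -307.3 107 1.837
```

```text
clock: 24.35
eef_pos: [492.2, -307.6, 109.1]
tcp_rot: [3.141, 0.001, 1.838]
contact_force: [-0.7, 1.0, 6.7]
opening: 0.2
grasp_force: 52.6
t24.35 pos [ 492.2 -307.6  109.1] rot [3.1406e+00 9.0000e-04 1.8377e+00] F [-0.7  1.   6.7] turn [0.0003 0.0003 0.0002] shift cur [ 0.017 -0.015  0.084] shift after turn [ 0.017 -0.015  0.085]
```

```bash
python3 -m inch '[[0,0,0,0,0,-0.4,1],[0,0,0,0,0,-0.8,1],[0,0,0,0,0,-0.8,1],[0,0,0,0,0,-1,1],[0,0,0,0,0,-1,1],[0,0,0,0,0,-1,1],[0,0,0.0265,0,0,-0.8,1],[0,0,0.0265,0,0,0,1]]'>/dev/null
python3 -m inch '[[0,0,0,0.4,0.2,0,1],[0,0,0,0.8,0.35,0,1],[0,0,0,0.8,0.35,0,1],[0,0,0,0.8,0.35,0,1],[0,0,0,0.8,0.35,0,1],[0,0,0,0.8,0.35,0,1],[0,0,0,0.8,0.35,0,1],[0,0,0,0.8,0.35,0,1]]' >/dev/null
python3 -m inch '[[0,0,0,0.8,0.35,0,1],[0,0,0,0.8,0.35,0,1],[0,0,0,0.8,0.35,0,1],[0,0,0,0.8,0.35,0,1],[0,0,0,0.8,0.35,0,1],[0,0,0,0.8,0.35,0,1],[0,0,0,0.8,0.35,0,1],[0,0,0,0,0,0,1]]' >/dev/null
python3 -m inch '[[0,0,0,0,0,0,1]]' >/dev/null
python3 go.py 593.4 9.3 254 1.672
python3 - <<'E'
from h import *
a=snap('wrist');W=cloud(a)
ya=np.array([-.1015,.9948]);xa=np.array([.9948,.1015])
S=W[...,:2]@ya;X=W[...,:2]@xa;z=W[...,2]
k=(z>180)&(z<232)&(abs(X-591)<45)&(abs(S+55)<28);print('held',np.percentile(X[k],[1,99]),np.percentile(S[k],[1,99]))
k=(z>125)&(z<155)&(abs(X-591)<14)&(abs(S+22)<30);print('hung tabs',k.sum(),np.percentile(X[k],[1,99]),np.percentile(S[k],[1,99]),z[k].max())
E
```

```text
t26.43 pos [588.8  -4.5 252.5] rot [-3.1398e+00 -3.0000e-04  1.6757e+00] F [-0.4  0.5 -1.3] turn [-0.0006 -0.0001  0.0012] shift cur [ 0.53   0.241 -0.059] shift after turn [ 0.531  0.239 -0.059]
held [556.06602424 615.25256912] [-69.08513168 -57.73870846]
hung tabs 822 [585.13444172 604.56297488] [-35.54556382 -11.63689157] 148.7260079757651
```

```bash
python3 -m inch '[[0,0,0.001,0.53,0.235,0,1],[0,0,0,0,0,0.6,1],[0,0,0,0,0,0.8,1],[0,0,0,0,0,0.8,1],[0,0,0,0,0,0.8,1],[0,0,0,0,0,0.7,1],[0,0,0,0,0,0.5,1],[0,0,0,0,0,0.1,1]]' >/dev/null
python3 -m inch '[[0,0,0,0,0,0.08,1],[0,0,0,0,0,0,1],[0,0,0,0,0,0,1]]'
python3 go.py 593.4 9.3 138 1.672
```

```text
clock: 27.4
eef_pos: [594.5, 7.6, 144.8]
tcp_rot: [3.14, 0.0, 1.668]
contact_force: [0.3, -0.2, -1.2]
opening: 0.204
grasp_force: 51.8
t27.40 pos [594.5   7.6 144.8] rot [3.1402e+00 1.0000e-04 1.6682e+00] F [ 0.3 -0.2 -1.2] turn [ 0.0005  0.     -0.0012] shift cur [ 0.071 -0.039  0.271] shift after turn [ 0.071 -0.038  0.271]
```

```bash
python3 -m inch '[[0,0,0,0,0,0.1,1],[0,0,0,0,0,0.06,1],[0,0,0,0,0,0,1]]'|grep -E 'eef|contact'; python3 -m inch '[[0,0,0,0,0,0.06,1],[0,0,0,0,0,0,1]]'|grep -E 'eef|contact';python3 -m inch '[[0,0,0,0,0,0.05,1],[0,0,0,0,0,0,1]]'|grep -E 'eef|contact'
```

```text
eef_pos: [593.9, 7.8, 139.9]
contact_force: [-0.2, -0.5, -0.7]
eef_pos: [593.9, 7.8, 138.2]
contact_force: [-0.7, 0.1, -1.5]
eef_pos: [594.0, 7.8, 137.9]
contact_force: [-2.9, -0.5, 7.2]
```

```bash
python3 -m inch '[[0,0,0,0,0,-0.02,1],[0,0,0,0,0,0,0],[0,0,0,0,0,0,0],[0,0,0,0,0,0,0],[0,0,0,0,0,0,0],[0,0,0,0,0,-0.3,0],[0,0,0,0,0,-0.9,0],[0,0,0,-0.2,0,-0.9,0]]'>/dev/null
python3 -m inch '[[0,0,0,-0.5,0,-0.4,0],[0,0,0,-0.8,0,0,0],[0,0,0,-0.6,0,0,0],[0,0,0,0,0,0,0],[0,0,0,0,0,0,0]]'>/dev/null
python3 go.py 599.1 -47.4 134 1.672
python3 - <<'E'
from h import *
a=snap('wrist','w5.png');W=cloud(a)
ya=np.array([-.1015,.9948]);xa=np.array([.9948,.1015])
S=W[...,:2]@ya;X=W[...,:2]@xa;z=W[...,2]
k=(z>125)&(z<155)&(abs(X-591)<16)&(abs(S+28)<36);print('hung tabs',k.sum(),np.percentile(X[k],[1,99]),np.percentile(S[k],[1,99]),z[k].max())
E
```

```text
t29.07 pos [598.7 -45.5 199.5] rot [-3.1407e+00 -3.0000e-04  1.6662e+00] F [-0.4  0.8  0.4] turn [-0.0003 -0.0001 -0.0018] shift cur [-0.076  0.013  2.619] shift after turn [-0.076  0.01   2.619]
hung tabs 2285 [585.61260805 604.62077458] [-58.19979125 -11.88992363] 149.03688007871153
```

View pics/w5.png

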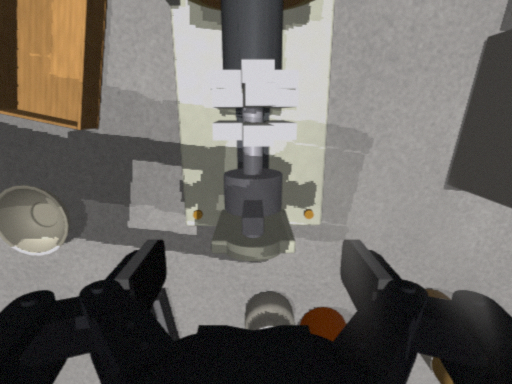

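Three spacers hang on the spindle, two at the hub near (258,80) and the third at (255,128). The lug is at (252,210). Next I grip the lug and push.

```bash
python3 -m inch '[[0,0,-0.0015,-0.07,0,0.6,0],[0,0,0,0,0,0.8,0],[0,0,0,0,0,0.7,0],[0,0,0,0,0,0.4,0],[0,0,0,0,0,0.1,0],[0,0,0,0,0,0,0]]' 60
python3 -m inch '[[0,0,0,0,0,0,1],[0,0,0,0,0,0,1],[0,0,0,0,0,0,1],[0,0,0,0,0,0,1],[0,0,0,0,0,0,1],[0,0,0,0,0,0,1],[0,0,0,0,0,0,1],[0,0,0,0,0,0,1]]' 80
python3 -m inch '[[0,0,0,0.2,0,0,1],[0,0,0,0.3,0,0,1],[0,0,0,0.3,0,0,1],[0,0,0,0.2,0,0,1],[0,0,0,0.1,0,0,1],[0,0,0,0,0,0,1]]'
for i in 1 2 3 ; do python3 -m inch '[[0,0,0,0.08,0,0,1],[0,0,0,0.08,0,0,1],[0,0,0,0,0,0,1]]'|grep -E 'eef|contact'; done
```

```text
clock: 29.62
eef_pos: [598.7, -45.8, 134.2]
tcp_rot: [-3.14, -0.0, 1.673]
contact_force: [0.2, -1.0, 0.0]
opening: 0.998
grasp_force: 0.0
clock: 30.28
eef_pos: [598.3, -46.3, 135.6]
tcp_rot: [-3.14, -0.0, 1.673]
contact_force: [-5.6, -1.5, 8.6]
opening: 0.148
grasp_force: 78.4
clock: 30.78
eef_pos: [595.5, -18.4, 135.6]
tcp_rot: [-3.14, -0.0, 1.673]
contact_force: [-4.9, 0.4, 7.9]
opening: 0.143
grasp_force: 78.5
eef_pos: [595.1, -14.8, 135.6]
contact_force: [-5.6, -0.2, 8.0]
eef_pos: [594.8, -10.9, 135.6]
contact_force: [-5.5, -0.2, 8.1]
eef_pos: [594.4, -7.0, 135.6]
contact_force: [-5.6, -1.4, 8.1]
```

```bash
for i in 1 2 3 4 5; do python3 -m inch '[[0,0,0,0.06,0,0,1],[0,0,0,0.06,0,0,1],[0,0,0,0,0,0,1]]'|grep -E 'eef|contact'; done
```

```text
eef_pos: [594.2, -4.6, 135.6]
contact_force: [-4.2, -5.1, 7.2]
eef_pos: [593.8, -1.9, 135.6]
contact_force: [-4.3, -5.9, 8.1]
eef_pos: [593.6, 0.8, 135.6]
contact_force: [-4.5, -6.5, 8.1]
eef_pos: [593.3, 3.6, 135.6]
contact_force: [-4.3, -9.2, 7.1]
eef_pos: [593.2, 4.8, 135.6]
contact_force: [-3.9, -18.5, 7.3]
```

```bash
python3 -m inch '[[0,0,0,0.02,0,0,1],[0,0,0,0,0,0,1],[0,0,0,0,0,0,1],[0,0,0,0,0,0,1]]'
python3 - <<'E'
from h import *
a=snap('scene','s6.png');im=cv2.imread('pics/s6.png')[130:290,130:350];cv2.imwrite('pics/s6c.png',cv2.resize(im,None,fx=3,fy=3,interpolation=cv2.INTER_CUBIC))
E
```

```text
clock: 33.12
eef_pos: [593.2, 4.9, 135.6]
tcp_rot: [-3.14, 0.005, 1.674]
contact_force: [-4.2, -21.5, 5.5]
opening: 0.146
grasp_force: 78.3
```

View pics/s6c.png

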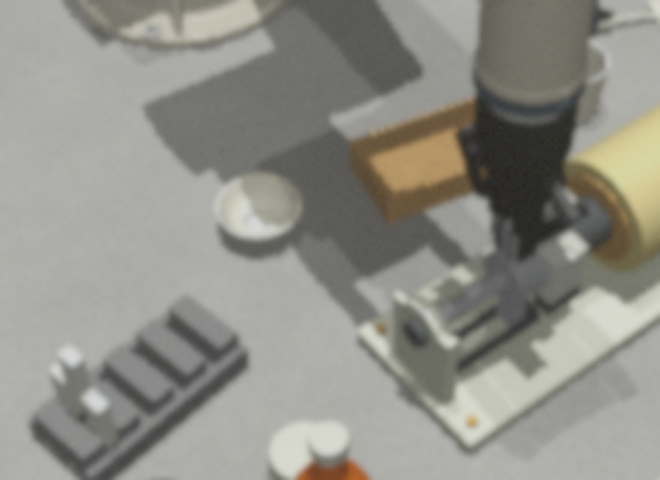

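The crop shows the stack pressed between collar and hub at about (560,255), the spare spacer still in the rack at (80,390), and the bystanders where they were.

```bash
python3 -c "
from rig import r
print(r.sign_off())"
```

```text
the job is handed in; nothing more can be done
None
```

I hung three spacers on the spindle and handed the job in with the gripper still holding the collar at its home stop, pressing at about 21 N at 33 s; the hub pushed back over the last 11 mm or so of travel, the fourth spacer is still in the rack, and nothing else in view had moved.

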